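Free the rusted bolt of the filings tray

TASK

The slide bolt that locks the filings tray of the grinding station is rusted stiff: work it back and forth with short strokes, pushing it home and drawing it again, until it runs, and draw it fully back. Then pull the tray out by about a hand's width and let go. Do not lean on the clear shield above the bolt, and leave the bottle, mallet, steel block and tool pot where they are.

Things in the scene. Friction and masses are not known exactly. Their poses are not given: they have to be found in the camera images.
- station: Green grinding station fixed to the bench, base 407 mm wide (its y -215 to +192 mm), 260 deep, 70 high. Origin: foot of its front face, at bench height; x points away from the operator, y left, z up. Right of y = -10 mm: closed flat deck with the bolt near its front edge (a 26 mm wooden block 130 mm further back). Left: the filings tray. Clear end cheeks from x = 140 mm back.
- shield: Clear shield over the station's whole width, 5 mm thick, pale green edges; its frame is the station's. It rises from its front edge away from the operator at 41 degrees. An upright gripper over the knob would hit it: reach in from the operator's side, tool leaning back 25 to 45 degrees from vertical (fingers pointing forward and down), closing along the station's y.
- bolt_knob (a point): Grip point on the bolt's upright round rust-brown knob, 16 mm in diameter: in the station frame x = 45 mm, y = -62 mm minus the bolt's joint value, 118 mm above the bench. Knob top 15 mm above this point, foot on the 12 mm rod (axis 82 mm above the bench). Guide straps over the rod at y = -26 and -155 mm reach 94 mm above the bench.
- bolt (a joint): Bolt travel, m: 0 home, grows as drawn to the station's -y, end stop 0.050. Starts at 5.5 to 7.5 mm. Rusted: takes 6 to 12 N, then stops dead, first at 15 to 20 mm; more force does not help. Each time it is pushed back to its stop (0 to 1 mm) and drawn again it comes 2 mm further; after 2 to 4 such strokes (unknown) it passes 23 mm and runs with 7 N. Holds the tray up to 28 mm. Stays put.
- tray_handle (a point): Middle of the bar of the tray's bow handle: steel bar 10 mm in diameter, 120 mm long along the station's y, 50 mm above the bench, 46 mm in front of the tray's face (free gap of 41 mm between bar and face, only the bench below). At y = +90 mm in the station frame. A finger or closed fingers can be put down behind the bar from above.
- tray (a joint): How far the aluminium filings tray is pulled out, in m: 0 = closed (start), growing as it comes out towards the operator along the station's -x, end stop 0.130. Slides with about 3 N once the bolt is drawn; it stays where it is left.
- bottle_mid (a point): Middle of a glass bottle with a brass cap, 60 mm in diameter, 150 mm high, standing left of the station. Bystander.
- mallet_mid (a point): Middle of a wooden mallet 250 mm long, 48 mm high, lying on the bench right of the station. Bystander.
- block_mid (a point): Centre of a steel bench block 90 x 60 x 22 mm, on the bench in front of the right half of the station. Bystander.
- pot_mid (a point): Middle of a white pot, 72 mm wide and 90 mm high, with hand tools standing in it up to 180 mm high, left of the station. Bystander.
- shield_edge (a point): Point on the shield's lower, front edge above the bolt: x = 58 mm, y = -90 mm in the station frame, 204 mm above the bench; that is 13 mm behind and 86 mm above the grip point of the knob. The edge runs along the station's y; in front of it all is free.

How it is judged (in metres and radians):
On the way:
1. the bolt is worked free and drawn fully back (past 43 mm of 50) (value of joint bolt above 0.043 m), for 0.2 s.
At the end, for the whole second after the job is handed in: The bolt stands drawn back (more than 40 of its 50 mm) and the tray is out by more than 60 mm and at rest (value of joint bolt above 0.04 m and value of joint tray above 0.06 m and velocity of joint tray between -0.01 and 0.01 m/s); the robot touches nothing.
It fails at once if the shield is pressed with more than 8 N (contact force between anything else and shield above 8 N).
It fails at once if a bystander (bottle, mallet, steel block, tool pot) is shifted by more than 30 mm (distance of any of bottle_mid, mallet_mid, block_mid, pot_mid from where it was at the start of the episode above 0.03 m).
It also fails if it takes over 61 s, if anything falls off the work surface, if the arm or the gripper's body presses on something with over 40 N, if the wrist force passes 120 N, or if a joint passes its speed limit or range.

ROBOT

A 6-joint arm with a two-finger parallel gripper is mounted at the origin on the work surface. World frame = base frame: x ahead of the robot, y to its left, z up, the work surface at z = 0. Lengths are in mm, angles in rad, forces in N, time in s.
With the tool pointing down it reaches from about 300 to 775 mm from the base axis. Payload 14.6 kg.
Tool frame: the origin (TCP) lies between the finger pads; the fingertips stand 8 mm ahead of it and the grasp point (between the pads) lies 11 mm behind it; x points along the fingers, y is the direction in which the jaws open and shut, and the axes are right-handed (so a half turn about x gives the same grasp; the last joint's range is limited). The gripper opens to 94 mm and grips with 3 to 60 N. Pads are 16 mm wide; open, the fingers measure 119 mm over their backs; the gripper's body (75 mm by 177 mm) begins 78 mm behind the grasp point.
Start: joints at [-1.389, 0.3, 1.521, -0, 1.321, -0.067], TCP at [135.426, -533.056, 177.746] pointing down, gripper open.
Joint ranges: [-3.03, 3.03], [-0.79, 2.21], [0.23, 2.52], [-1.04, 4.18], [0, 3.07], [-2.55, 2.55]. Speed limits (rad/s): [2.22, 2.22, 2.57, 3.14, 3.14, 3.14].

INTERFACE

Orientations are given as [roll, pitch, yaw] about the fixed x, y, z axes, in that order (R = Rz(yaw) Ry(pitch) Rx(roll)).
In Python, from cell import telemetry, camera, calibration, order gives the robot as it stands.
- The arm moves only by the shell command python3 -m handwheel 'ROWS' [FORCE]. ROWS is JSON, a list of rows, each a list of 7 numbers: the turn, a rotation vector about the tool's x, y, z as a fraction of full scale, then the shift along the tool's x, y, z as a fraction of full scale, then the opening, from 0 (shut) to 1 (fully open). A call has 1 to 12 rows; each row is the pose to reach, as a shift and turn from the pose measured when the call began, along the tool's axes at that moment, turning the shorter way round; what a row does not reach only later rows make up. Full scale, the value 1, is 300 mm for a shift and pi rad for a turn. A row lasts 1/8 s, in which the tool goes at most 62.5 mm and 10.7 degrees, less where a joint would pass 70% of its speed; a pose out of reach is approached as far as the arm can. A call with a number of a shift or a turn outside -1 to 1 is refused whole. A call with a gripper value outside its range is refused whole. The fingers move at their own pace and stop on an object; FORCE is the grip in N (left out, the last holds). Time passes only in rows, so rows that repeat a pose let the fingers close. It gives the time, the measured TCP pose, the force and the opening at its end, in the units of the state.
- telemetry.read_state(): the state, without advancing time (a new reading comes with each control period).
- camera(name): name is "scene" or "top" or "wrist"; returns the picture (480x640x3 uint8, red, green, blue); there is no depth.
- calibration(name): a dict with "fov_y" (degrees; the focal length in pixels is half the picture's height over the tangent of half this angle, whatever the lens; pixels are square), "cx", "cy" (the principal point, pixels), "k1" (the pictures are not rectified: a ray, as slopes to the right and down, at radius r is drawn at 1 + k1 r^2 times it, then the intrinsics apply), "position" and "attitude" of the camera in the world. Camera axes: x right, y down, z forward; pixel columns grow to the right and rows downward; lengths in mm; the calibration is good to about 2 mm. A picture is of the moment at which its call begins: read the wrist's pose just before it. calibration takes no time and is no camera call; for the wrist camera it gives the pose at the moment of the call.
- order.sign_off(): hands the job in, once; it reports no verdict.
The state is a dict: "clock": time; "joints": joint angles; "qd": joint speeds; "effort": joint torques, N m; "eef_pos": TCP position; "eef_rot": TCP orientation; "wrist_force": force on the tool from outside, world axes, zero at the start; "moment": the same for the moment, N m; "finger_gap": finger opening in mm.
Only numpy, scipy, OpenCV 4.12 (cv2) and the standard library are available. Lean on these libraries where they do the work, as an engineer would, in place of code of your own. Each camera call takes 0.05 s, during which the arm holds its last target.

## Working session

There is one attempt and no reset: what is moved stays moved. The work goes in short steps, Python scripts to look and compute and a shell command to move; the robot and the scene stay as the last step left them, time stands still between calls to the robot, and variables do not carry over. Pictures are saved under pics/ and viewed, and the job is handed in when it is done.

```bash
ls; mkdir -p pics; python3 - <<'E'
from cell import telemetry,camera,calibration
import cv2
print(telemetry.read_state())
for n in("scene","top"):
    print(n,calibration(n)); cv2.imwrite(f"pics/{n}0.png",camera(n)[:,:,::-1])
E
```

```text
pics
{'clock': 0.0, 'joints': array([-1.38860367e+00,  3.00479421e-01,  1.52156603e+00,  1.70769821e-05,
        1.32071476e+00, -6.66149754e-02]), 'qd': array([-0.00049054, -0.00132138,  0.00039241, -0.00195394,  0.00029498,
       -0.001548  ]), 'effort': array([-2.99245774e-03, -5.31813025e+01, -3.52745390e+01,  7.07251928e-02,
        2.44299212e-02, -7.96303311e-05]), 'eef_pos': array([ 135.37744813, -532.77653632,  177.18815759]), 'eef_rot': array([-1.65157737,  1.56962865,  1.73881868]), 'wrist_force': array([ 0.49384049, -0.17239695, -0.28057546]), 'moment': array([-0.01010213, -0.02269239, -0.02995326]), 'finger_gap': 94.09226577920023}
scene {'fov_y': 43.94482683397506, 'cx': 312.191937611446, 'cy': 236.57586535762536, 'k1': -0.18502107248256755, 'position': array([ 938.82236009, -225.71052515, 1226.05915288]), 'attitude': array([-2.79960406, -0.00872703,  0.98236019])}
top {'fov_y': 45.93678077468895, 'cx': 317.06018821675303, 'cy': 241.63340205791636, 'k1': -0.02249486097276257, 'position': array([ 474.80418224,   11.869609  , 1359.803516  ]), 'attitude': array([-3.01539685,  0.01420633, -1.54719802])}
```

View pics/scene0.png

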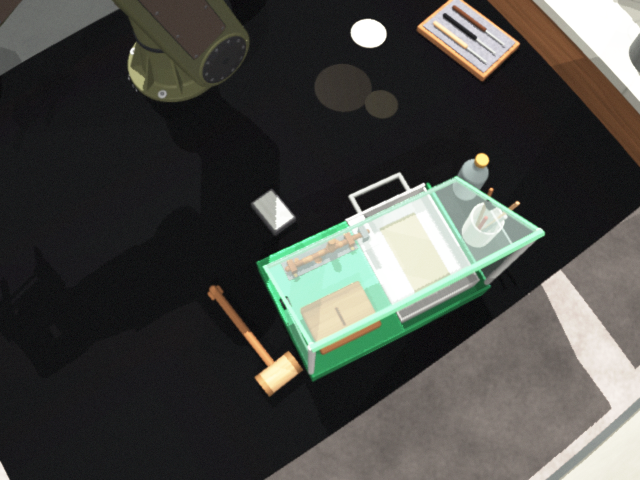

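View pics/top0.png

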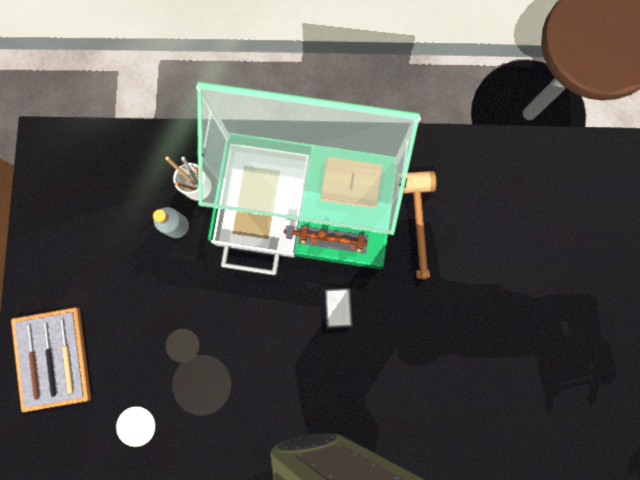

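The top view shows the station around (195–415, 85–270), the bolt at about (290–368, 228–250), the handle at (222–278, 245–273) and the block at (338, 308). I'll enlarge both views.

```bash
python3 - <<'E'
import cv2
a=cv2.imread("pics/top0.png")[190:290,190:400]; cv2.imwrite("pics/topc.png",cv2.resize(a,None,fx=3.8,fy=3.8,interpolation=cv2.INTER_CUBIC))
a=cv2.imread("pics/scene0.png")[170:310,240:440]; cv2.imwrite("pics/scenec.png",cv2.resize(a,None,fx=4,fy=4,interpolation=cv2.INTER_CUBIC))
E
```

```text
(no output)
```

View pics/topc.png

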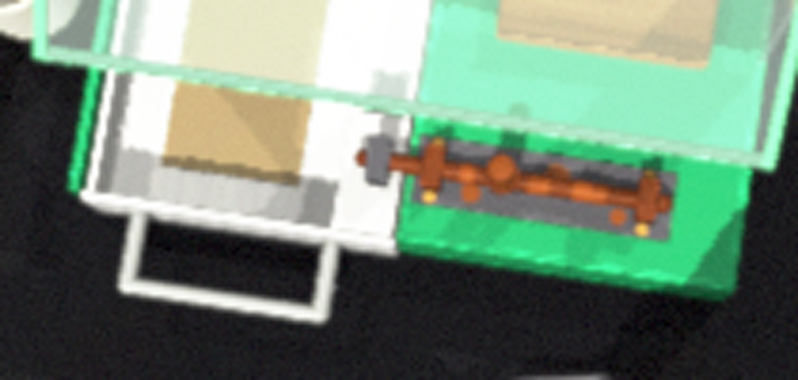

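View pics/scenec.png

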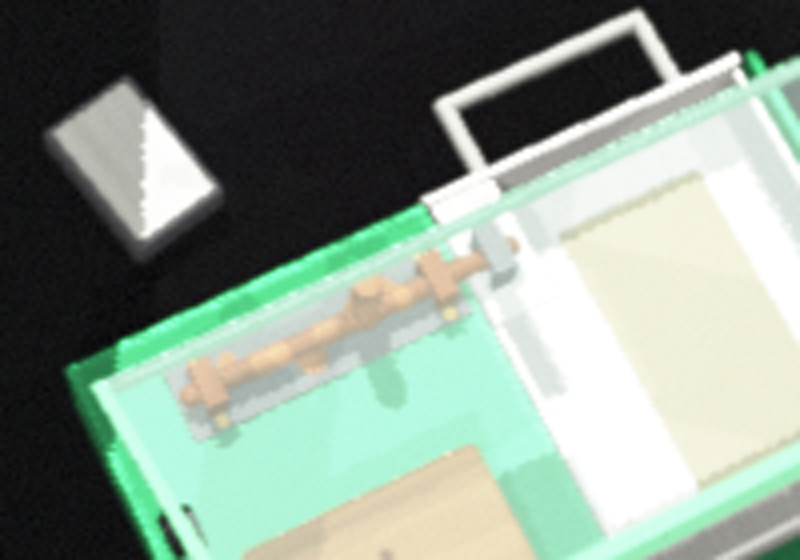

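```bash
cat > h.py <<'E'
import numpy as np,cv2
from scipy.spatial.transform import Rotation as R
from scipy.optimize import least_squares
from cell import telemetry,camera,calibration
def proj(c,P):
    p=R.from_euler('xyz',c['attitude']).inv().apply(np.atleast_2d(P)-c['position'])
    s=p[:,:2]/p[:,2:]; r2=(s**2).sum(1,keepdims=True); f=240/np.tan(np.radians(c['fov_y'])/2)
    return s*(1+c['k1']*r2)*f+[c['cx'],c['cy']]
def world(q,P):
    P=np.atleast_2d(np.array(P,float)); c,s=np.cos(q[2]),np.sin(q[2])
    return np.c_[q[0]+c*P[:,0]-s*P[:,1],q[1]+s*P[:,0]+c*P[:,1],P[:,2]]
E
python3 - <<'E'
from h import *
F={'knob':(45,-68.5,133),'s1':(45,-26,94),'s2':(45,-155,94),'h1':(-46,150,50),'h2':(-46,30,50),'sr':(58,-213,204),'sl':(58,190,204),'fr':(0,-215,70)}
T={'knob':(502,168),'s1':(433,162),'s2':(652,195),'h1':(124,288),'h2':(322,317),'sr':(772,166),'sl':(38,57),'fr':(733,288)}
S={'knob':(370,288),'s1':(437,270),'s2':(206,380),'h1':(638,16),'h2':(440,105),'sr':(100,386),'fr':(72,372)}
obs=[]
for n,p in T.items(): obs.append(('top',n,(p[0]/3.8+190,p[1]/3.8+190)))
for n,p in S.items(): obs.append(('scene',n,(p[0]/4+240,p[1]/4+170)))
C={n:calibration(n) for n in('top','scene')}
def res(q): return np.array([proj(C[c],world(q,F[n]))[0]-p for c,n,p in obs]).ravel()
s=least_squares(res,[600,0,-.1],loss='soft_l1')
print(s.x)
for o,r in zip(obs,res(s.x).reshape(-1,2)): print(o[0],o[1],r.round(1))
np.save('q.npy',s.x); print(world(s.x,[(45,-68.5,118),(-46,90,50),(58,-90,204)]).round(1))
E
```

```text
[ 6.10369992e+02  9.72539981e+01 -1.17015213e-01]
top knob [-0.7 -0.2]
top s1 [-1.1  1.2]
top s2 [-2.1  0.3]
top h1 [ 0.5 -1.3]
top h2 [-0.7 -1.8]
top sr [-1.6 -1.1]
top sl [-0.9  1.1]
top fr [-0.5  0.2]
scene knob [-1.7 -1.6]
scene s1 [-0.6  0.3]
scene s2 [-0.   0.4]
scene h1 [-1.3  1.5]
scene h2 [0.2 1.7]
scene sr [-0.8  1.4]
scene fr [-2.5 -0.3]
[[647.1  24.  118. ]
 [575.2 192.   50. ]
 [657.5   1.1 204. ]]
```

```bash
cat >> h.py <<'E'
def target(q,lean,grasp,flip=1):
    """grasp point in world, lean deg; returns Rot, tcp"""
    a=np.radians(lean); yaw=q[2]
    x=np.array([np.sin(a)*np.cos(yaw),np.sin(a)*np.sin(yaw),-np.cos(a)])
    y=flip*np.array([-np.sin(yaw),np.cos(yaw),0]); z=np.cross(x,y)
    return R.from_matrix(np.c_[x,y,z]), np.array(grasp)+11*x
def row(Rt,pt,st=None):
    st=st or telemetry.read_state(); R0=R.from_euler('xyz',st['eef_rot'])
    return np.r_[(R0.inv()*Rt).as_rotvec()/np.pi, R0.inv().apply(pt-st['eef_pos'])/300].round(4)
E
python3 - <<'E'
from h import *
q=np.load('q.npy'); k=world(q,(45,-68.5,118))[0]
st=telemetry.read_state(); print(R.from_euler('xyz',st['eef_rot']).as_matrix().round(3))
for f in(1,-1):
    Rt,p=target(q,38,k,f); x=Rt.as_matrix()[:,0]; print(f,row(Rt,p-150*x).tolist(),p-150*x)
c=calibration('wrist');print(c, R.from_euler('xyz',st['eef_rot']).inv().apply(c['position']-st['eef_pos']))
E
```

```text
[[-0.     0.246 -0.969]
 [ 0.001 -0.969 -0.246]
 [-1.    -0.001 -0.   ]]
1 [-0.84, -0.0539, 0.2893, -0.166, -1.4809, -1.8437] [562.07326888  33.95972501 227.53349475]
-1 [0.112, 0.2088, 0.0389, -0.166, -1.4809, -1.8437] [562.07326888  33.95972501 227.53349475]
{'fov_y': 58.20724941462391, 'cx': 324.7245613242662, 'cy': 240.83362546806038, 'k1': 0.03425735595696476, 'position': array([ 207.99229244, -515.08109788,  384.07470526]), 'attitude': array([ 2.88415540e+00,  1.08885319e-03, -1.32115081e+00])} [-206.82719404    0.4903569   -74.75148509]
```

```bash
python3 -m handwheel '[[0.112,0.209,0.039,-0.083,-0.74,-0.92,0.43],[0.112,0.209,0.039,-0.083,-0.74,-0.92,0.43],[0.112,0.209,0.039,-0.083,-0.74,-0.92,0.43],[0.112,0.209,0.039,-0.083,-0.74,-0.92,0.43],[0.112,0.209,0.039,-0.083,-0.74,-0.92,0.43],[0.112,0.209,0.039,-0.083,-0.74,-0.92,0.43],[0.112,0.209,0.039,-0.083,-0.74,-0.92,0.43]]' 30
python3 - <<'E'
from h import *
q=np.load('q.npy'); k=world(q,(45,-68.5,118))[0]
Rt,p=target(q,38,k,-1); x=Rt.as_matrix()[:,0]; print(row(Rt,p-150*x).tolist(),p-150*x)
E
```

```text
clock: 0.98
eef_pos: [349.3, -247.5, 202.8]
eef_rot: [3.14, 0.906, -0.114]
wrist_force: [-0.2, 0.4, -0.3]
finger_gap: 40.5
[0.0013, -0.0005, 0.0006, 0.3038, -1.0121, -0.5232] [562.07326888  33.95972501 227.53349475]
```

```bash
python3 -m handwheel '[[0,0,0,0.3,-1,-0.52,0.43],[0,0,0,0.3,-1,-0.52,0.43],[0,0,0,0.3,-1,-0.52,0.43],[0,0,0,0.3,-1,-0.52,0.43],[0,0,0,0.3,-1,-0.52,0.43],[0,0,0,0.3,-1,-0.52,0.43],[0,0,0,0.3,-1,-0.52,0.43]]'
python3 - <<'E'
from h import *
import json
c=calibration('wrist'); im=camera('wrist'); cv2.imwrite('pics/w1.png',im[:,:,::-1])
np.savez('w1.npz',**c)
E
```

```text
clock: 1.85
eef_pos: [561.5, 32.4, 227.1]
eef_rot: [3.139, 0.908, -0.113]
wrist_force: [0.5, 0.2, 0.5]
finger_gap: 40.4
```

View pics/w1.png

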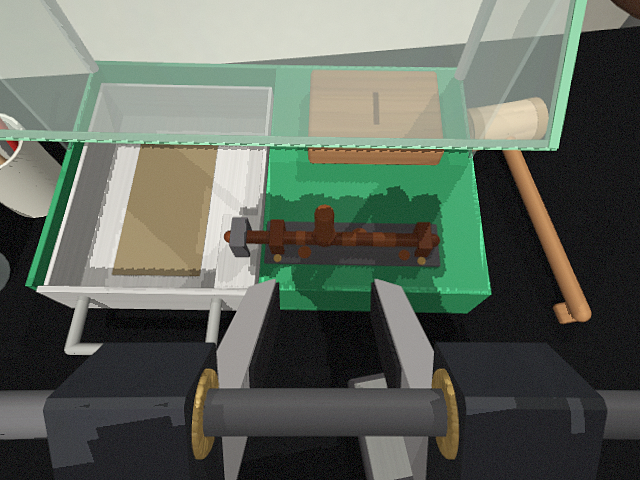

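The wrist view shows the knob top at about (325, 208), between the two fingers. The shield edge runs from (20, 140) to (560, 150), and the station's front right corner is at (490, 294). I'll refine the fit from it.

```bash
python3 - <<'E'
import cv2
a=cv2.imread("pics/w1.png")[130:330,210:510]; cv2.imwrite("pics/w1c.png",cv2.resize(a,None,fx=2.6,fy=2.6,interpolation=cv2.INTER_CUBIC))
a=cv2.imread("pics/w1.png")[200:370,20:280]; cv2.imwrite("pics/w1d.png",cv2.resize(a,None,fx=3,fy=3,interpolation=cv2.INTER_CUBIC))
E
```

```text
(no output)
```

View pics/w1c.png

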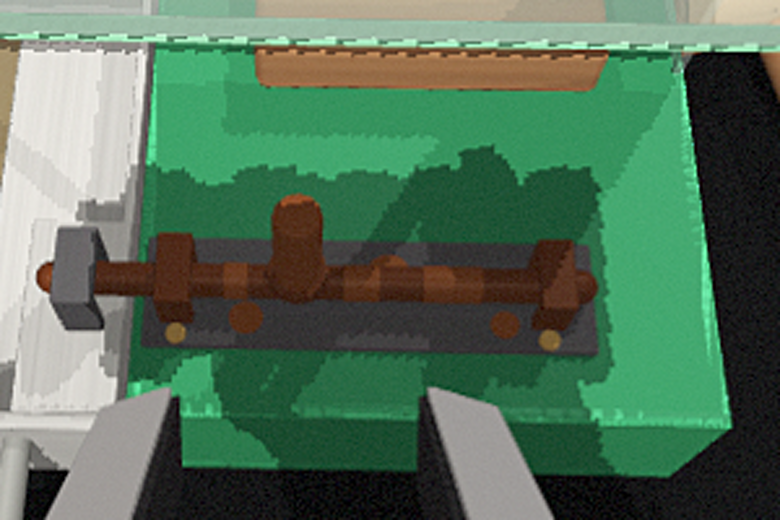

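View pics/w1d.png

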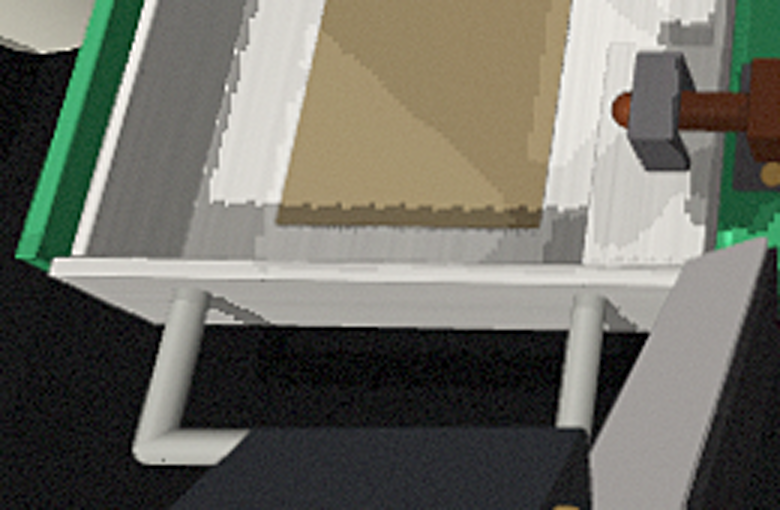

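```bash
python3 - <<'E'
from h import *
c=dict(np.load('w1.npz')); q0=np.load('q.npy')
W={'fr':((0,-215,70),(731,428)),'ft':((0,-215,0),(668,478)),'s1':((45,-26,94),(175,258)),'s2':((45,-155,94),(556,264))}
cc=lambda p:np.array(p)/2.6+[210,130]
obs=[(F,cc(p)) for F,p in W.values()]
obs.append(((-46,150,50),np.array((152,447))/3+[20,200]))
kn=cc((297,203))
def res(z):
    q,b=z[:3],z[3]
    r=[proj(c,world(q,F))[0]-p for F,p in obs]+[proj(c,world(q,(45,-62-b,132)))[0]-kn]
    # shield edge row at column 400
    P=proj(c,world(q,[(58,-60,204),(58,-150,204)]))
    r.append([np.interp(400,P[:,0],P[:,1])-148,0])
    return np.array(r).ravel()
s=least_squares(res,[*q0,6.5],loss='soft_l1'); print(s.x); print(res(s.x).reshape(-1,2).round(1)); np.save('q2.npy',s.x)
b=s.x[3]
print(world(s.x,[(45,-62-b,118),(-46,90,50)]).round(1),world(q0,[(45,-62-b,118),(-46,90,50)]).round(1))
Rt,p=target(s.x,38,world(s.x,(45,-62-b,120))[0],-1);print(row(Rt,p).tolist(),p)
print((Rt.inv().apply(p-telemetry.read_state()['eef_pos'])))
E
```

```text
[ 6.09507891e+02  9.68071580e+01 -1.20012531e-01  6.60430486e+00]
[[ 0.2 -0.6]
 [ 0.  -0.6]
 [-2.2  4.3]
 [ 0.1  3.5]
 [ 0.7 -1.2]
 [-0.   6.2]
 [-1.6  0. ]]
[[646.   23.3 118. ]
 [574.6 191.7  50. ]] [[647.1  23.9 118. ]
 [575.2 192.   50. ]]
[0.0026, 0.0001, 0.0013, 0.4919, -0.0024, -0.0031] [652.69414959  22.49789701 111.33188171]
[147.5794512   -1.30521816  -0.88681918]
```

```bash
python3 -m handwheel '[[0.003,0,0.001,0.3,-0.004,-0.011,0.43],[0.003,0,0.001,0.3,-0.004,-0.011,0.43],[0.003,0,0.001,0.42,-0.004,-0.011,0.43],[0.003,0,0.001,0.42,-0.004,-0.011,0.43]]'
python3 - <<'E'
from h import *
cv2.imwrite('pics/w2.png',camera('wrist')[:,:,::-1])
E
```

```text
clock: 2.4
eef_pos: [640.7, 22.3, 126.8]
eef_rot: [-3.141, 0.913, -0.122]
wrist_force: [0.0, 0.4, -0.2]
finger_gap: 40.5
```

View pics/w2.png

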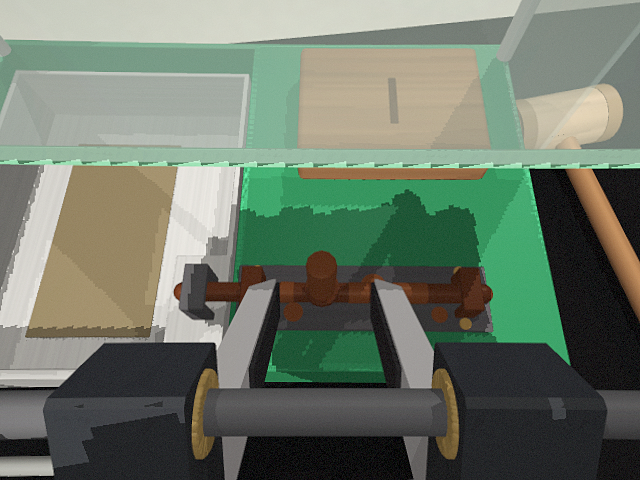

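The knob, at (321, 265), is centred between the fingers and still ahead of them. I'll advance the remaining 23 mm and close.

```bash
python3 -m handwheel '[[0,0,0,0.078,0,0,0.43],[0,0,0,0.078,0,0,0.43],[0,0,0,0.078,0,0,0.43],[0,0,0,0.078,0,0,0],[0,0,0,0.078,0,0,0],[0,0,0,0.078,0,0,0],[0,0,0,0.078,0,0,0]]' 40
python3 - <<'E'
from h import *
cv2.imwrite('pics/w3.png',camera('wrist')[:,:,::-1])
E
```

```text
clock: 3.32
eef_pos: [655.0, 21.1, 110.3]
eef_rot: [-3.141, 0.911, -0.121]
wrist_force: [-0.3, 1.5, 0.9]
finger_gap: 3.8
```

View pics/w3.png

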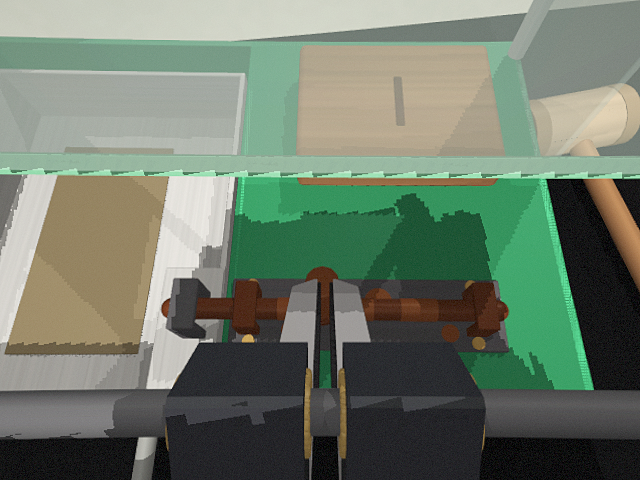

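```bash
python3 - <<'E'
from h import *
st=telemetry.read_state();print(st['finger_gap'],st['eef_pos'])
c=calibration('wrist'); Rr=R.from_euler('xyz',st['eef_rot'])
for d in(8,0,-11): print(d,proj(c,st['eef_pos']+Rr.apply([d,0,0])))
print('wrist now-knob q2',proj(c,world(np.load('q2.npy'),[(45,-68.6,133),(45,-68.6,118),(45,-68.6,90),(45,-155,94),(45,-26,94)])))
a=cv2.imread("pics/w3.png")[240:400,160:520]; cv2.imwrite("pics/w3c.png",cv2.resize(a,None,fx=2.2,fy=2.2,interpolation=cv2.INTER_CUBIC))
a=camera('scene')[:,:,::-1][170:310,240:440]; cv2.imwrite("pics/s3c.png",cv2.resize(a,None,fx=4,fy=4,interpolation=cv2.INTER_CUBIC))
a=camera('top')[:,:,::-1][180:280,220:400]; cv2.imwrite("pics/t3c.png",cv2.resize(a,None,fx=4.4,fy=4.4,interpolation=cv2.INTER_CUBIC))
E
```

```text
1.1502826834419946 [655.02031976  21.08914078 110.30654873]
8 [[324.56900589 274.36421614]]
0 [[324.54984853 279.57351184]]
-11 [[324.52117123 287.37131861]]
wrist now-knob q2 [[322.00027823 283.61887737]
 [322.21455896 292.98214357]
 [322.54682871 307.5113853 ]
 [485.37897454 305.69376383]
 [242.48844153 305.83497699]]
```

View pics/w3c.png

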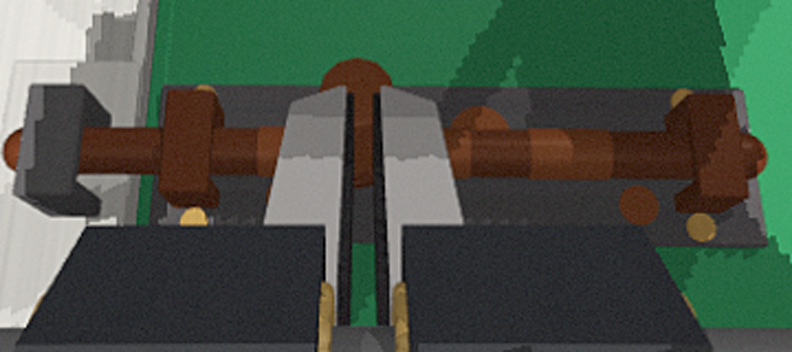

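View pics/t3c.png

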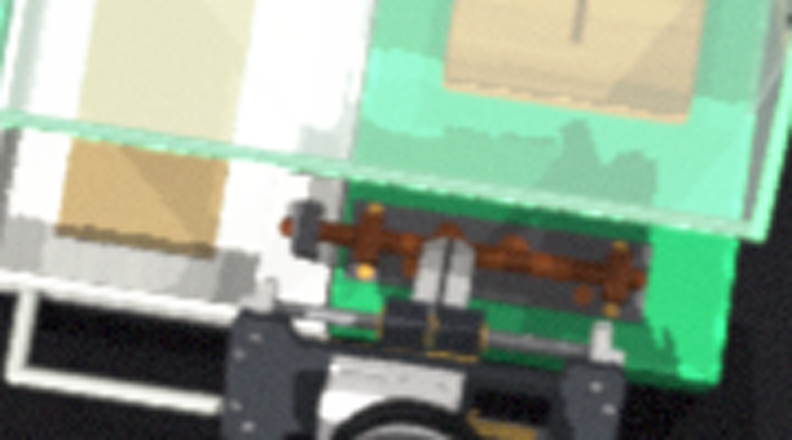

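View pics/s3c.png

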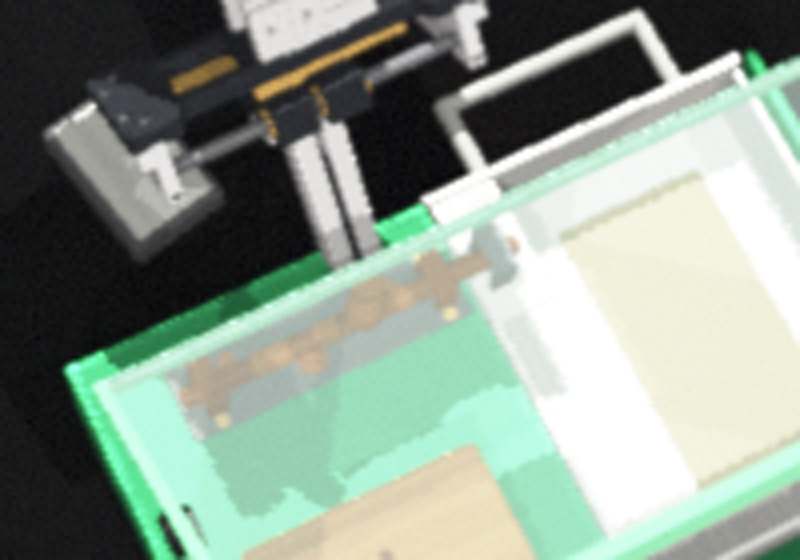

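```bash
python3 - <<'E'
from h import *
w1=dict(np.load('w1.npz')); q=np.load('q2.npy'); w3=calibration('wrist')
st=telemetry.read_state();R3=R.from_euler('xyz',st['eef_rot'])
off=R3.inv().apply(w3['position']-st['eef_pos']);Ro=R3.inv()*R.from_euler('xyz',w3['attitude'])
R2=R.from_euler('xyz',[-3.141,.913,-.122]);w2=dict(w3);w2['position']=np.array([640.7,22.3,126.8])+R2.apply(off);w2['attitude']=(R2*Ro).as_euler('xyz')
ob=[(w1,(324.2,208.1)),(w2,(321,259)),(w3,(321,273)),(calibration('top'),(322.1,234.2)),(calibration('scene'),(332.5,241))]
def inv(P):
    c,s=np.cos(q[2]),np.sin(q[2]);d=P-np.r_[q[:2],0];return np.array([c*d[0]+s*d[1],-s*d[0]+c*d[1],d[2]])
for sub in (ob,ob[:3],[ob[0],ob[3],ob[4]],ob[3:]):
    f=lambda P:np.array([proj(c,P)[0]-p for c,p in sub]).ravel()
    s=least_squares(f,[647,24,130]);print(s.x.round(1),inv(s.x).round(1),f(s.x).round(1))
print('tcp in station',inv(st['eef_pos']),w1['position'])
w=cv2.imread('pics/w2.png')[220:350,160:510];cv2.imwrite('pics/w2c.png',cv2.resize(w,None,fx=2.2,fy=2.2,interpolation=cv2.INTER_CUBIC))
E
```

```text
[649.5  23.2 135.6] [ 48.5 -68.3 135.6] [-0.3  0.1 -0.3 -1.5  0.3  1.5 -0.4 -1.5 -1.3  0.2]
[650.6  23.  132.6] [ 49.7 -68.3 132.6] [-0.3  0.6 -0.2 -1.6  0.4  1.1]
[649.   23.2 136.4] [ 48.1 -68.3 136.4] [-0.3  0.1 -0.4 -1.3 -1.4 -0.2]
[648.3  24.7 130.6] [ 47.1 -66.9 130.6] [-1.1 -0.6 -1.1  0.1]
tcp in station [ 54.29609375 -69.77293388 110.3527694 ] [493.75699633  40.12228044 435.72937074]
```

View pics/w2c.png

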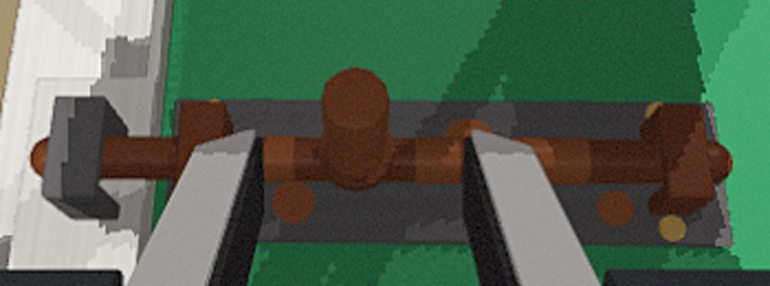

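```bash
python3 - <<'E'
from h import *
q=np.load('q2.npy'); w3=calibration('wrist');st=telemetry.read_state();R3=R.from_euler('xyz',st['eef_rot'])
ob=[(w3,(325,281)),(calibration('top'),(322.3,234.3)),(calibration('scene'),(327.8,235.7))]
for sub in (ob,ob[1:],ob[:2]):
    f=lambda P:np.array([proj(c,P)[0]-p for c,p in sub]).ravel()
    s=least_squares(f,[647,24,130]);print(s.x.round(1),f(s.x).round(1),'in tool',R3.inv().apply(s.x-st['eef_pos']).round(1))
for d in (8,-11,-40):
  P=st['eef_pos']+R3.apply([[d,0,-8],[d,0,8],[d,0,0]])
  print(d,[proj(c,P).round(1).tolist() for c,_ in ob])
print(st['joints'],st['finger_gap'])
E
```

```text
[641.7  22.4 149.8] [ 0.2 -0.1 -0.3  1.1  1.1  0.1] in tool [-39.4   0.3 -13.6]
[642.6  20.4 155.7] [ 0.6  0.3  0.6 -0.1] in tool [-43.3   2.1 -18.1]
[646.   21.9 136.4] [ 0.  0. -0. -0.] in tool [-26.2   0.2  -8.8]
8 [[[324.6, 259.7], [324.6, 288.6], [324.6, 274.3]], [[323.5, 227.0], [322.7, 233.2], [323.1, 230.1]], [[334.0, 253.2], [330.9, 249.3], [332.4, 251.3]]]
-11 [[[324.6, 271.6], [324.6, 302.8], [324.6, 287.3]], [[322.8, 231.2], [322.0, 237.4], [322.4, 234.3]], [[331.6, 245.8], [328.4, 241.9], [330.0, 243.8]]]
-40 [[[324.5, 294.3], [324.5, 329.9], [324.5, 312.3]], [[321.5, 237.7], [320.7, 244.0], [321.1, 240.9]], [[327.8, 234.1], [324.7, 230.4], [326.2, 232.3]]]
[ 0.0139105   0.29509023  1.86039232 -0.2506403   0.34003278  1.91573166] 0.16293174285898873
```

The fingers closed empty (gap about 0) just in front of the knob, although by the stated tool geometry they should enclose it. In the top and wrist pictures the fingertips appear about 30 mm short of where the TCP reading puts them. I'll reopen, advance in small steps watching the force, and look again.

```bash
python3 -m handwheel '[[0,0,0,0,-0.005,0,0.43],[0,0,0,0,-0.005,0,0.43],[0,0,0,0,-0.005,0,0.43],[0,0,0,0.04,-0.005,0,0.43],[0,0,0,0.04,-0.005,0,0.43]]' 40
python3 - <<'E'
from h import *
im=camera('wrist')[:,:,::-1]; w=im[220:420,140:520]; cv2.imwrite('pics/w4.png',cv2.resize(w,None,fx=2.1,fy=2.1,interpolation=cv2.INTER_CUBIC))
a=camera('top')[:,:,::-1][180:280,220:400]; cv2.imwrite("pics/t4c.png",cv2.resize(a,None,fx=4.4,fy=4.4,interpolation=cv2.INTER_CUBIC))
E
```

```text
clock: 4.1
eef_pos: [662.5, 21.5, 99.6]
eef_rot: [-3.141, 0.912, -0.122]
wrist_force: [-0.5, 0.2, -0.3]
finger_gap: 40.3
```

View pics/w4.png

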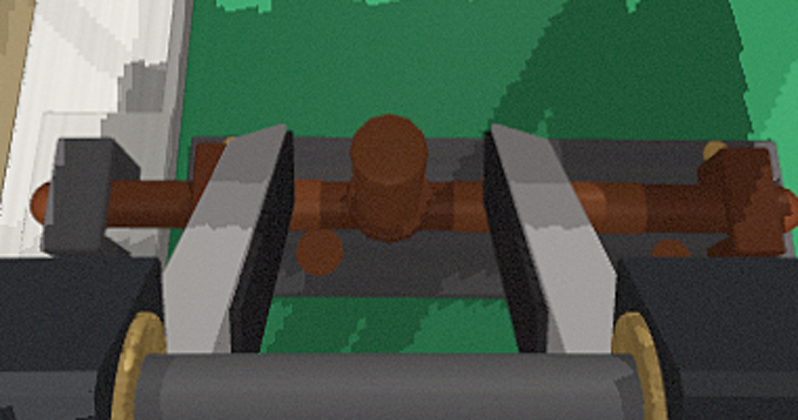

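View pics/t4c.png

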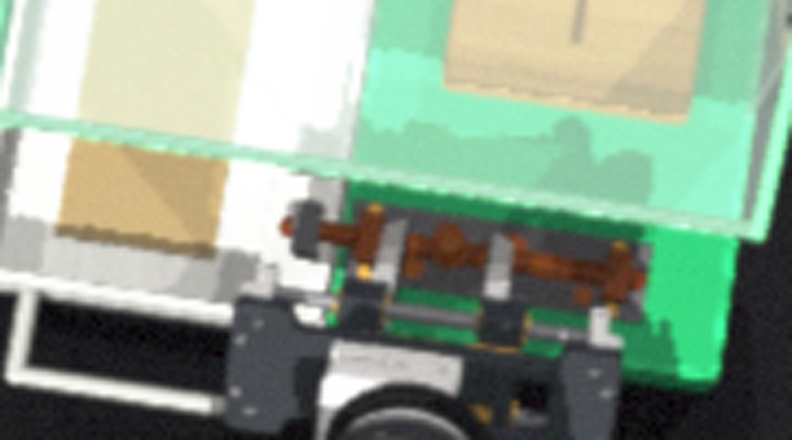

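In the wrist crop the knob top is at (388, 150), 75 px wide. The tips are 200 px apart, which is a similar depth, so they are only level with the knob top. I'll advance further.

```bash
python3 -m handwheel '[[0,0,0,0.025,0.002,0,0.43],[0,0,0,0.05,0.002,0,0.43],[0,0,0,0.05,0.002,0,0.43]]'
python3 - <<'E'
from h import *
im=camera('wrist')[:,:,::-1]; w=im[220:420,140:520]; cv2.imwrite('pics/w5.png',cv2.resize(w,None,fx=2.1,fy=2.1,interpolation=cv2.INTER_CUBIC))
E
```

```text
clock: 4.58
eef_pos: [671.5, 19.8, 87.7]
eef_rot: [-3.141, 0.912, -0.122]
wrist_force: [-1.0, 0.1, 0.6]
finger_gap: 40.3
```

View pics/w5.png

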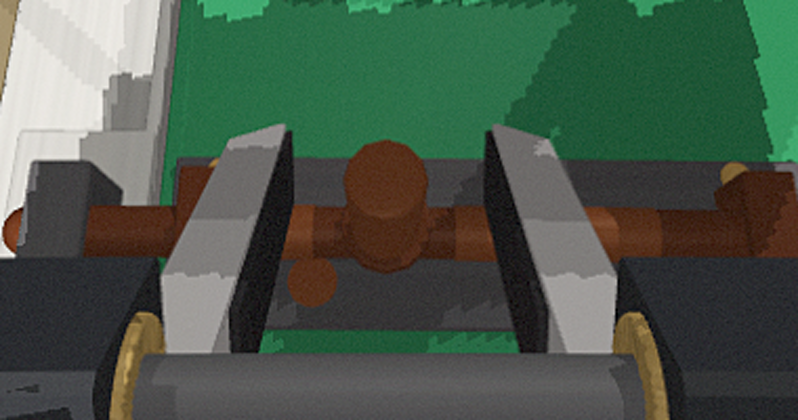

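```bash
python3 -m handwheel '[[0,0,0,0.035,-0.001,0,0.43],[0,0,0,0.035,-0.001,0,0.43],[0,0,0,0.035,-0.001,0,0.0],[0,0,0,0.035,-0.001,0,0.0],[0,0,0,0.035,-0.001,0,0.0],[0,0,0,0.035,-0.001,0,0.0]]' 40
python3 - <<'E'
from h import *
im=camera('wrist')[:,:,::-1]; w=im[220:420,140:520]; cv2.imwrite('pics/w6.png',cv2.resize(w,None,fx=2.1,fy=2.1,interpolation=cv2.INTER_CUBIC))
print(telemetry.read_state()['finger_gap'])
E
```

```text
clock: 5.38
eef_pos: [678.0, 19.4, 80.0]
eef_rot: [-3.141, 0.912, -0.122]
wrist_force: [-0.6, 0.2, 1.4]
finger_gap: 15.1
15.25353848119761
```

View pics/w6.png

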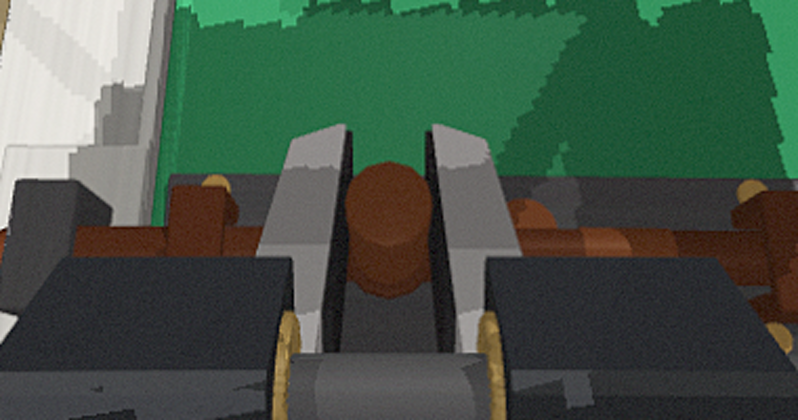

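The knob is gripped (gap 15.2 mm) and sits between the pads in the picture. First draw stroke: tool +y is the station's −y.

```bash
cat > b.py <<'E'
from h import *
st=telemetry.read_state(); q=np.load('q2.npy'); d=np.r_[st['eef_pos'][:2]-q[:2]]
ys=-np.sin(q[2])*d[0]+np.cos(q[2])*d[1]; f=st['wrist_force']
print('bolt~',round(-62-ys,1),'Fy_s',round(-np.sin(q[2])*f[0]+np.cos(q[2])*f[1],1),'F',f.round(1),'gap',round(st['finger_gap'],1),'t',st['clock'])
E
python3 b.py; python3 -m handwheel '[[0,0,0,0,0.015,0,0],[0,0,0,0,0.03,0,0],[0,0,0,0,0.03,0,0]]' >/dev/null; python3 b.py;  python3 -m handwheel '[[0,0,0,0,0.015,0,0],[0,0,0,0,0.015,0,0]]' >/dev/null; python3 b.py
```

```text
bolt~ 6.6 Fy_s 1.1 F [-1.9  1.4  1.8] gap 15.3 t 5.425
bolt~ 15.5 Fy_s 3.6 F [0.5 3.6 1. ] gap 15.5 t 5.8
bolt~ 19.2 Fy_s 8.6 F [ 0.6  8.6 -1.2] gap 15.4 t 6.05
```

```bash
python3 -m handwheel '[[0,0,0,0,0.01,0,0],[0,0,0,0,0.01,0,0]]' >/dev/null; python3 b.py;  python3 -m handwheel '[[0,0,0,0,0.01,0,0],[0,0,0,0,0.01,0,0]]' >/dev/null; python3 b.py
```

```text
bolt~ 19.9 Fy_s 21.1 F [ 4.3 20.8 -2.1] gap 15.0 t 6.3
bolt~ 19.9 Fy_s 28.1 F [ 5.6 27.7 -4.7] gap 15.2 t 6.55
```

It stopped dead at about 19.9 mm (28 N). Now I'll push it home.

```bash
python3 -m handwheel '[[0,0,0,0,-0.035,0,0],[0,0,0,0,-0.068,0,0],[0,0,0,0,-0.072,0,0],[0,0,0,0,-0.072,0,0]]' >/dev/null; python3 b.py; python3 -m handwheel '[[0,0,0,0,-0.006,0,0],[0,0,0,0,-0.008,0,0]]' >/dev/null; python3 b.py
```

```text
bolt~ 1.2 Fy_s -21.9 F [  0.6 -22.1   0.9] gap 15.4 t 7.05
bolt~ 1.2 Fy_s -18.1 F [ -2.9 -17.9   2.7] gap 15.6 t 7.3
```

```bash
python3 -m handwheel '[[0,0,0,0,0.035,0,0],[0,0,0,0,0.068,0,0],[0,0,0,0,0.078,0,0],[0,0,0,0,0.078,0,0]]' >/dev/null; python3 b.py; python3 -m handwheel '[[0,0,0,0,-0.035,0,0],[0,0,0,0,-0.072,0,0],[0,0,0,0,-0.079,0,0],[0,0,0,0,-0.079,0,0]]' >/dev/null; python3 b.py
```

```text
bolt~ 21.5 Fy_s 26.4 F [ 2.3 26.3 -2.8] gap 15.1 t 7.8
bolt~ 1.1 Fy_s -25.4 F [ -2.2 -25.3   3. ] gap 15.2 t 8.3
```

```bash
python3 -m handwheel '[[0,0,0,0,0.035,0,0],[0,0,0,0,0.07,0,0],[0,0,0,0,0.084,0,0],[0,0,0,0,0.084,0,0]]' >/dev/null; python3 b.py; python3 -m handwheel '[[0,0,0,0,0.008,0,0],[0,0,0,0,0.008,0,0]]' >/dev/null; python3 b.py
```

```text
bolt~ 22.9 Fy_s 31.9 F [ 5.2 31.5 -3.2] gap 15.0 t 8.8
bolt~ 22.5 Fy_s 26.5 F [ 5.3 26.1 -3.3] gap 15.1 t 9.05
```

```bash
python3 -m handwheel '[[0,0,0,0,-0.035,0,0],[0,0,0,0,-0.07,0,0],[0,0,0,0,-0.084,0,0],[0,0,0,0,-0.084,0,0]]' >/dev/null; python3 b.py; python3 -m handwheel '[[0,0,0,0,0.035,0,0],[0,0,0,0,0.07,0,0],[0,0,0,0,0.092,0,0],[0,0,0,0,0.092,0,0]]' >/dev/null; python3 b.py
```

```text
bolt~ 0.7 Fy_s -26.1 F [ -0.5 -26.2   2.5] gap 14.9 t 9.55
bolt~ 19.9 Fy_s 80.8 F [ 16.6  79.4 -11.1] gap 16.1 t 10.05
```

```bash
python3 - <<'E'
from h import *
im=camera('wrist')[:,:,::-1]; w=im[200:420,60:520]; cv2.imwrite('pics/w7.png',cv2.resize(w,None,fx=1.7,fy=1.7,interpolation=cv2.INTER_CUBIC))
a=camera('top')[:,:,::-1][180:280,220:400]; cv2.imwrite("pics/t7c.png",cv2.resize(a,None,fx=4.4,fy=4.4,interpolation=cv2.INTER_CUBIC))
st=telemetry.read_state();print(st['eef_rot'],st['eef_pos'],st['moment'],st['joints'],st['qd'])
E
python3 b.py
```

```text
[-3.13073516  0.9077455  -0.09909612] [676.47080992   6.67101847  79.96730833] [10.40656347 -0.7129928   8.15880792] [-0.02383781  0.38214619  1.82763347 -0.17189339  0.27397957  1.80660952] [ 4.70577808e-04 -4.74180084e-05  5.45911661e-04 -3.48793055e-03
  2.23216594e-03  2.13098904e-03]
bolt~ 19.5 Fy_s 76.5 F [ 16.3  75.1 -10.8] gap 15.0 t 10.15
```

View pics/w7.png

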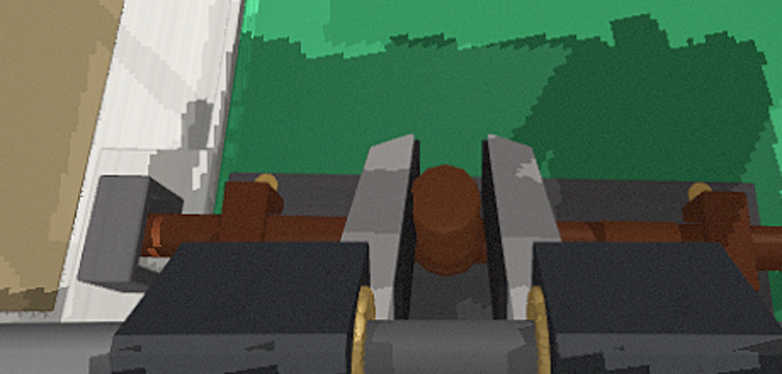

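View pics/t7c.png

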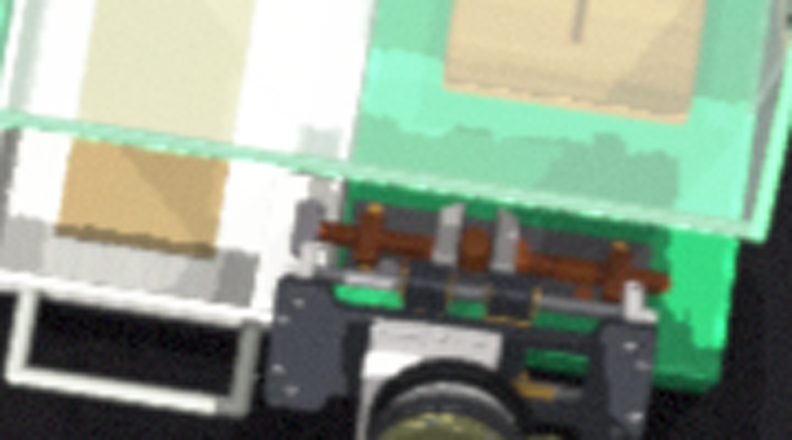

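```bash
python3 - <<'E'
from h import *
q=np.load('q2.npy'); w3=calibration('wrist')
ob=[(w3,(322.4,316.5)),(calibration('top'),(328,234.5))]
def inv(P):
    c,s=np.cos(q[2]),np.sin(q[2]);d=P-np.r_[q[:2],0];return np.array([c*d[0]+s*d[1],-s*d[0]+c*d[1],d[2]])
for sub in (ob,):
    f=lambda P:np.array([proj(c,P)[0]-p for c,p in sub]).ravel()
    s=least_squares(f,[647,24,130]);print(s.x.round(1),inv(s.x).round(1),f(s.x).round(1))
for w,o in (('wrist',(322.4,316.5)),('top',(328,234.5))):
    c=calibration(w)
    for x in(45,49):
        s=least_squares(lambda v:proj(c,world(q,(x,v[0],133)))[0][0:1]-o[0],[-80]);print(w,x,s.x)
E
python3 b.py
```

```text
[648.   10.2 121.5] [ 48.5 -81.4 121.5] [ 0.1  0.  -0.4 -0.1]
wrist 45 [-81.53773393]
wrist 49 [-81.47622901]
top 45 [-82.6387868]
top 49 [-82.07033022]
bolt~ 19.5 Fy_s 76.5 F [ 16.3  75.1 -10.8] gap 15.0 t 10.15
```

The bolt is at about 19.6 mm by both the pictures and the TCP reading, but 76 N shows it is blocked. I'll go back home gently and redraw with a smaller overshoot.

```bash
python3 -m handwheel '[[0,0,0,0,-0.02,0,0],[0,0,0,0,-0.045,0,0],[0,0,0,0,-0.07,0,0],[0,0,0,0,-0.07,0,0]]'; python3 b.py; python3 -m handwheel '[[0.003,0,-0.006,0,-0.008,0,0],[0.003,0,-0.006,0,-0.008,0,0]]'; python3 b.py
```

```text
clock: 10.65
eef_pos: [679.0, 25.9, 80.2]
eef_rot: [-3.133, 0.908, -0.102]
wrist_force: [4.5, -11.5, -1.9]
finger_gap: 15.2
bolt~ 0.1 Fy_s -10.9 F [  4.5 -11.5  -1.9] gap 15.2 t 10.65
clock: 10.9
eef_pos: [679.1, 26.7, 80.1]
eef_rot: [-3.101, 0.908, -0.074]
wrist_force: [0.1, -7.6, 1.0]
finger_gap: 15.2
bolt~ -0.8 Fy_s -7.5 F [ 0.1 -7.6  1. ] gap 15.2 t 10.9
```

```bash
cat > fix.py <<'E'
from h import *
import sys
q=np.load('q2.npy'); st=telemetry.read_state(); R0=R.from_euler('xyz',st['eef_rot'])
L=-42; k=st['eef_pos']+R0.apply([L,0,0]); Rt,_=target(q,38,k,-1); Rt=R.from_euler('xyz',[-3.141,.912,-.122])
print(row(Rt,k-Rt.apply([L,0,0])).tolist())
E
python3 fix.py
```

```text
[-0.0008, -0.0011, 0.0094, -0.0001, 0.0041, 0.0005]
```

```bash
python3 -m handwheel '[[-0.001,-0.001,0.009,0,-0.003,0,0],[-0.001,-0.001,0.009,0,-0.003,0,0]]'; python3 b.py; python3 fix.py
```

```text
clock: 11.15
eef_pos: [678.8, 25.4, 79.9]
eef_rot: [3.139, 0.913, -0.125]
wrist_force: [-4.5, -16.9, 2.9]
finger_gap: 15.4
bolt~ 0.6 Fy_s -17.4 F [ -4.5 -16.9   2.9] gap 15.4 t 11.15
[0.0001, 0.0004, -0.0007, -0.0, -0.0003, -0.0002]
```

```bash
python3 -m handwheel '[[0,0,0,0,0.03,0,0],[0,0,0,0,0.055,0,0],[0,0,0,0,0.067,0,0],[0,0,0,0,0.067,0,0]]'; python3 b.py; python3 fix.py
```

```text
clock: 11.65
eef_pos: [676.2, 5.4, 79.9]
eef_rot: [3.139, 0.913, -0.125]
wrist_force: [-3.2, 1.5, 1.1]
finger_gap: 15.1
bolt~ 20.8 Fy_s 1.1 F [-3.2  1.5  1.1] gap 15.1 t 11.65
[0.0001, 0.0004, -0.0007, -0.0, -0.0003, -0.0002]
```

```bash
python3 -m handwheel '[[0,0,0,0,0.01,0,0],[0,0,0,0,0.015,0,0],[0,0,0,0,0.015,0,0]]'; python3 b.py; python3 fix.py
```

```text
clock: 12.02
eef_pos: [675.8, 2.5, 79.9]
eef_rot: [3.141, 0.913, -0.122]
wrist_force: [2.4, 15.6, -2.4]
finger_gap: 15.4
bolt~ 23.6 Fy_s 15.8 F [ 2.4 15.6 -2.4] gap 15.4 t 12.025
[0.0004, 0.0002, -0.0001, -0.0, -0.0, -0.0001]
```

```bash
python3 -m handwheel '[[0,0,0,0,0.01,0,0],[0,0,0,0,0.01,0,0],[0,0,0,0,0.01,0,0]]'; python3 b.py; python3 fix.py
```

```text
clock: 12.4
eef_pos: [675.8, 2.1, 79.9]
eef_rot: [-3.14, 0.912, -0.117]
wrist_force: [3.5, 24.7, -2.5]
finger_gap: 15.2
bolt~ 24.0 Fy_s 24.9 F [ 3.5 24.7 -2.5] gap 15.2 t 12.4
[0.0008, -0.0001, 0.0009, -0.0, 0.0004, 0.0]
```

```bash
python3 -m handwheel '[[0,0,0.001,0,-0.03,0,0],[0,0,0.001,0,-0.06,0,0],[0,0,0.001,0,-0.083,0,0],[0,0,0.001,0,-0.083,0,0]]'>/dev/null; python3 b.py;python3 fix.py; python3 -m handwheel '[[0,0,0,0,0.03,0,0],[0,0,0,0,0.06,0,0],[0,0,0,0,0.08,0,0],[0,0,0,0,0.08,0,0]]'>/dev/null; python3 b.py; python3 fix.py
```

```text
bolt~ 1.5 Fy_s -17.0 F [ -0.3 -17.    2.2] gap 14.9 t 12.9
[0.0005, 0.0002, -0.0011, -0.0, -0.0005, -0.0001]
bolt~ 17.1 Fy_s 70.4 F [ 14.2  69.2 -10.8] gap 15.3 t 13.4
[0.0019, -0.0008, 0.002, -0.0, 0.0009, 0.0003]
```

```bash
python3 -m handwheel '[[0,0,0,0,0,0,0],[0,0,0,0,0,0,0]]'>/dev/null; python3 b.py;python3 fix.py; python3 - <<'E'
from h import *
im=camera('wrist')[:,:,::-1]; w=im[200:420,60:580]; cv2.imwrite('pics/w8.png',cv2.resize(w,None,fx=1.5,fy=1.5,interpolation=cv2.INTER_CUBIC))
a=camera('scene')[:,:,::-1][170:310,240:440]; cv2.imwrite("pics/s8c.png",cv2.resize(a,None,fx=4,fy=4,interpolation=cv2.INTER_CUBIC))
E
```

```text
bolt~ 15.5 Fy_s 5.5 F [0.3 5.5 1. ] gap 14.9 t 13.65
[0.0023, -0.001, 0.0026, -0.0, 0.0011, 0.0004]
```

View pics/w8.png

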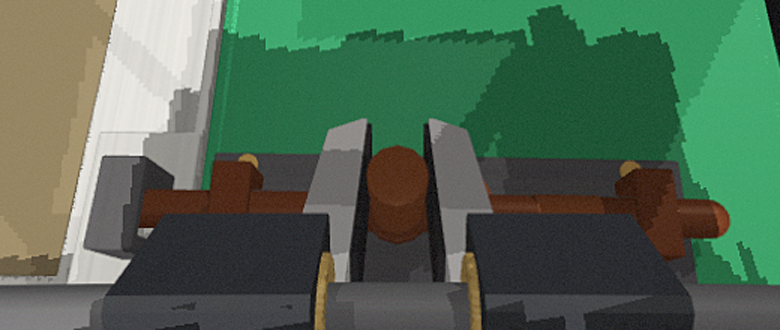

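View pics/s8c.png

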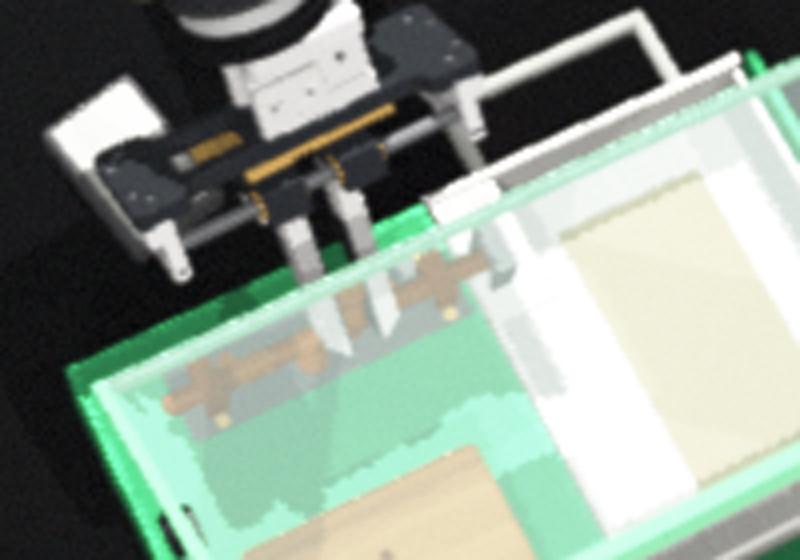

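```bash
python3 - <<'E'
from h import *
st=telemetry.read_state();R3=R.from_euler('xyz',st['eef_rot']);q=np.load('q2.npy')
def inv(P):
    c,s=np.cos(q[2]),np.sin(q[2]);d=P-np.r_[q[:2],0];return np.array([c*d[0]+s*d[1],-s*d[0]+c*d[1],d[2]])
print(inv(st['eef_pos']))
for d in (8,-10,-25,-40):
  print(d,inv(st['eef_pos']+R3.apply([d,0,0])).round(0))
  for n in('scene','wrist'):
    P=proj(calibration(n),st['eef_pos']+R3.apply([[d,9,0],[d,-9,0],[d,9,-8],[d,-9,-8]]))
    if n=='scene': P=(P-[240,170])*4
    else: P=(P-[60,200])*1.5
    print(n,P.round(0).tolist())
E
```

```text
[ 77.27394363 -78.55089871  80.07093958]
8 [ 82. -79.  74.]
scene [[357.0, 397.0], [389.0, 382.0], [363.0, 405.0], [395.0, 390.0]]
wrist [[423.0, 112.0], [371.0, 112.0], [423.0, 90.0], [371.0, 90.0]]
-10 [ 71. -79.  88.]
scene [[348.0, 371.0], [380.0, 355.0], [354.0, 378.0], [386.0, 363.0]]
wrist [[425.0, 130.0], [369.0, 130.0], [425.0, 106.0], [369.0, 106.0]]
-25 [ 62. -79. 100.]
scene [[340.0, 348.0], [372.0, 332.0], [346.0, 356.0], [378.0, 340.0]]
wrist [[427.0, 148.0], [367.0, 148.0], [427.0, 123.0], [366.0, 123.0]]
-40 [ 53. -79. 112.]
scene [[332.0, 325.0], [364.0, 309.0], [338.0, 332.0], [371.0, 317.0]]
wrist [[429.0, 169.0], [364.0, 169.0], [429.0, 142.0], [364.0, 142.0]]
```

```bash
python3 -m handwheel '[[0.002,-0.001,0.003,0,0.001,0,0],[0.002,-0.001,0.003,0,0.008,0,0],[0.002,-0.001,0.003,0,0.015,0,0],[0.002,-0.001,0.003,0,0.015,0,0]]'>/dev/null; python3 b.py;python3 fix.py; python3 -c "
from cell import telemetry as t;s=t.read_state();print(s['moment'])"
```

```text
bolt~ 21.2 Fy_s 4.5 F [-2.6  4.8  1.5] gap 15.0 t 14.25
[0.0001, 0.0002, -0.0008, -0.0, -0.0003, -0.0001]
[0.68848567 0.46383917 0.56008885]
```

```bash
python3 -m handwheel '[[0,0,0,0,0.008,0,0],[0,0,0,0,0.015,0,0],[0,0,0,0,0.015,0,0]]'>/dev/null; python3 b.py;python3 fix.py;python3 -m handwheel '[[0,0,0,0,0.007,0,0],[0,0,0,0,0.007,0,0]]'>/dev/null; python3 b.py;python3 fix.py; 
```

```text
bolt~ 24.0 Fy_s 19.5 F [ 2.7 19.3 -1.4] gap 14.9 t 14.625
[0.0004, -0.0, -0.0001, -0.0, -0.0, 0.0]
bolt~ 23.9 Fy_s 22.6 F [ 3.6 22.4 -2.3] gap 15.2 t 14.875
[0.0007, -0.0003, 0.0008, -0.0, 0.0004, 0.0001]
```

The stop is again at 24.0, so the last push home did not fully count. This time I'll press home slower and firmer.

```bash
python3 -m handwheel '[[0,0,0.001,0,-0.02,0,0],[0,0,0.001,0,-0.04,0,0],[0,0,0.001,0,-0.06,0,0],[0,0,0.001,0,-0.075,0,0],[0,0,0.001,0,-0.082,0,0],[0,0,0.001,0,-0.086,0,0],[0,0,0.001,0,-0.086,0,0]]'>/dev/null; python3 b.py;python3 fix.py;python3 -m handwheel '[[0,0,0,0,-0.006,0,0],[0,0,0,0,-0.006,0,0]]'>/dev/null; python3 b.py;python3 fix.py; 
```

```text
bolt~ 0.9 Fy_s -14.1 F [ -1.5 -14.1   2.8] gap 15.5 t 15.75
[0.0003, -0.0, -0.0012, -0.0, -0.0005, 0.0]
bolt~ 0.9 Fy_s -8.9 F [-2.7 -8.7  2.8] gap 15.0 t 16.0
[0.0, 0.0002, -0.0018, -0.0, -0.0008, -0.0001]
```

```bash
python3 -m handwheel '[[0,0,-0.002,0,-0.012,0,0],[0,0,-0.002,0,-0.012,0,0],[0,0,-0.002,0,-0.012,0,0]]'>/dev/null; python3 b.py;python3 fix.py; python3 -m handwheel '[[0,0,0,0,0.02,0,0],[0,0,0,0,0.04,0,0],[0,0,0,0,0.06,0,0],[0,0,0,0,0.07,0,0],[0,0,0,0,0.08,0,0],[0,0,0,0,0.083,0,0],[0,0,0,0,0.083,0,0]]'>/dev/null; python3 b.py;python3 fix.py
```

```text
bolt~ 0.6 Fy_s -21.2 F [ -5.7 -20.6   4.5] gap 15.1 t 16.375
[-0.0004, 0.0007, -0.001, -0.0, -0.0004, -0.0003]
bolt~ 25.5 Fy_s 3.7 F [-3.   4.1  2.3] gap 14.8 t 17.25
[-0.0004, 0.0006, -0.0009, -0.0, -0.0004, -0.0003]
```

It has passed 25.5 mm with little force. I'll keep drawing to the end stop.

```bash
python3 -m handwheel '[[0,0,0,0,0.01,0,0],[0,0,0,0,0.02,0,0],[0,0,0,0,0.02,0,0]]'>/dev/null; python3 b.py;python3 fix.py
```

```text
bolt~ 31.6 Fy_s 2.9 F [-2.3  3.1  1.2] gap 15.2 t 17.625
[-0.0003, 0.0007, -0.0008, -0.0, -0.0003, -0.0003]
```

```bash
python3 -m handwheel '[[0,0,0,0,0.02,0,0],[0,0,0,0,0.04,0,0],[0,0,0,0,0.055,0,0],[0,0,0,0,0.065,0,0],[0,0,0,0,0.065,0,0]]'>/dev/null; python3 b.py;python3 fix.py
```

```text
bolt~ 50.9 Fy_s 5.5 F [-2.1  5.7  0.1] gap 15.4 t 18.25
[-0.0003, 0.0006, -0.0006, -0.0, -0.0003, -0.0003]
```

```bash
python3 -m handwheel '[[0,0,0,0,0.006,0,0],[0,0,0,0,0.006,0,0],[0,0,0,0,0.006,0,0]]'>/dev/null; python3 b.py;python3 fix.py; python3 - <<'E'
from h import *
cv2.imwrite('pics/w9.png',camera('wrist')[:,:,::-1])
E
```

```text
bolt~ 51.0 Fy_s 18.9 F [ 2.6 18.8 -1.3] gap 14.5 t 18.625
[0.0001, 0.0005, -0.0, -0.0, -0.0, -0.0002]
```

View pics/w9.png

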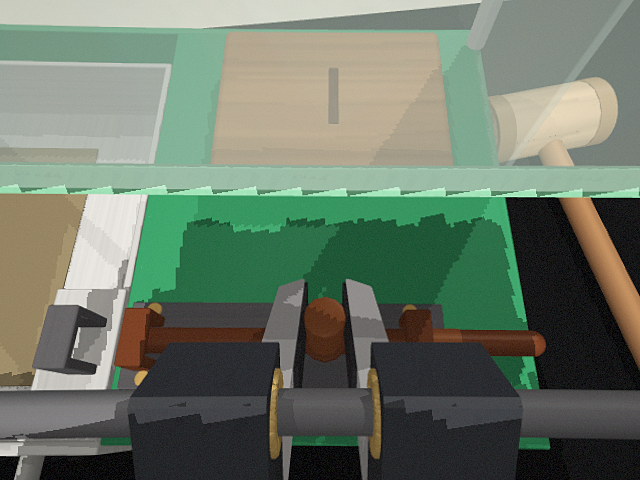

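The bolt is at its end stop (19 N at 51 mm) and the rod is clear of the tray keeper at (65, 335). I'll open slightly and withdraw along the tool.

```bash
python3 -m handwheel '[[0,0,0,0,-0.004,0,0],[0,0,0,0,-0.004,0,0.28],[0,0,0,0,-0.004,0,0.28],[0,0,0,-0.1,-0.004,0,0.28],[0,0,0,-0.3,-0.004,0,0.28],[0,0,0,-0.5,-0.004,0,0.28],[0,0,0,-0.6,-0.004,0,0.28],[0,0,0,-0.6,-0.004,0,0.28]]'; python3 - <<'E'
from h import *
q=np.load('q2.npy')
cv2.imwrite('pics/w10.png',camera('wrist')[:,:,::-1])
# handle: tool vertical, closed fingers behind bar; real tip at d=-25
for d in(-25,):
  tip=world(q,(-24,90,110))[0]; Rt,_=target(q,0,tip,-1)
  print(row(Rt,tip-Rt.apply([d,0,0])).tolist(), tip)
E
```

```text
clock: 19.68
eef_pos: [563.3, -10.1, 224.8]
eef_rot: [-3.141, 0.909, -0.122]
wrist_force: [0.2, 0.3, -0.5]
finger_gap: 25.8
[-0.0008, -0.2097, -0.0002, 0.3812, -0.6721, 0.2593] [596.45573763 189.03319172 110.        ]
```

View pics/w10.png

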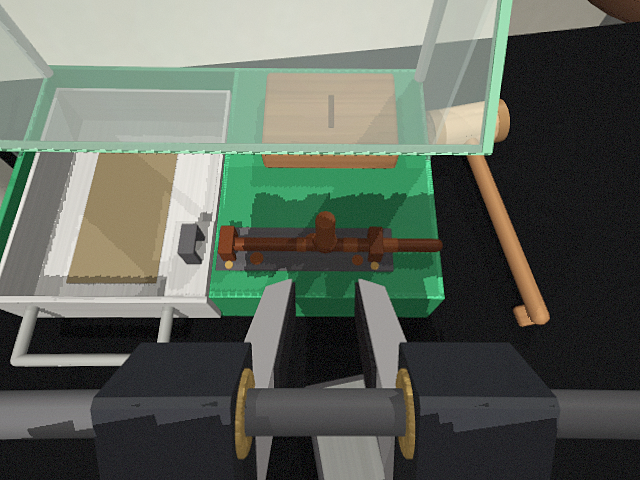

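The bolt is still drawn, with the rod end out to (440, 245). Next is the handle: closed fingers will go down behind the bar, leaning 15°.

```bash
python3 - <<'E'
from h import *
q=np.load('q2.npy')
tip=world(q,(-26,90,105))[0]; Rt,_=target(q,15,tip,-1)
print(row(Rt,tip-Rt.apply([-25,0,0])).tolist(), tip)
E
```

```text
[-0.0007, -0.1264, -0.0003, 0.4012, -0.6722, 0.256] [594.47012336 189.27264102 105.        ]
```

```bash
python3 -m handwheel '[[0,-0.126,0,0.1,-0.4,0.256,0],[0,-0.126,0,0.2,-0.672,0.256,0],[0,-0.126,0,0.3,-0.672,0.256,0],[0,-0.126,0,0.4,-0.672,0.256,0],[0,-0.126,0,0.4,-0.672,0.256,0],[0,-0.126,0,0.4,-0.672,0.256,0]]'; python3 - <<'E'
from h import *
q=np.load('q2.npy')
cv2.imwrite('pics/w11.png',camera('wrist')[:,:,::-1])
a=camera('top')[:,:,::-1][180:290,190:400]; cv2.imwrite("pics/t11.png",cv2.resize(a,None,fx=3.8,fy=3.8,interpolation=cv2.INTER_CUBIC))
tip=world(q,(-19,90,24))[0]; Rt,_=target(q,15,tip,-1)
print(row(Rt,tip-Rt.apply([-25,0,0])).tolist(), tip)
E
```

```text
clock: 20.48
eef_pos: [600.5, 188.0, 80.0]
eef_rot: [3.139, 1.31, -0.124]
wrist_force: [-1.3, 0.3, 1.7]
finger_gap: 0.3
[-0.0011, -0.0009, 0.0, 0.2715, -0.0025, 0.0504] [601.41977331 188.43456848  24.        ]
```

View pics/w11.png

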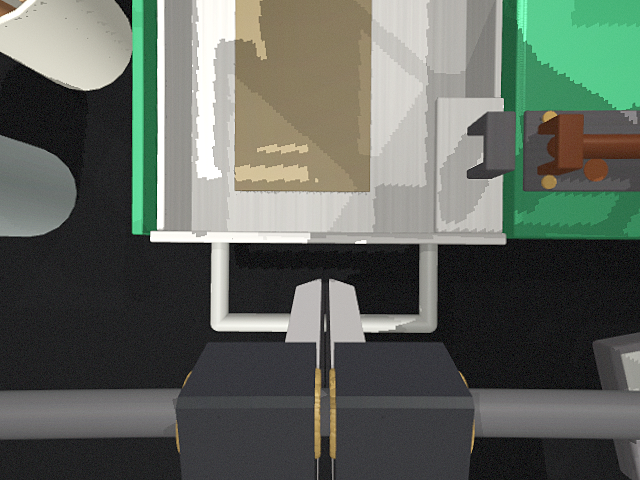

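View pics/t11.png

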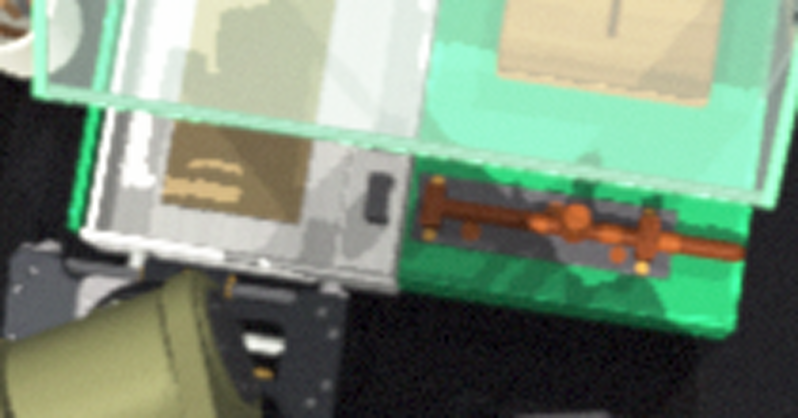

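The fingertips at (325, 280) lie between the bar (row 322) and the tray face (row 240), as intended. Descending.

```bash
python3 -m handwheel '[[0,0,0,0.1,-0.002,0.018,0],[0,0,0,0.18,-0.002,0.033,0],[0,0,0,0.18,-0.002,0.033,0]]'; python3 - <<'E'
from h import *
cv2.imwrite('pics/w12.png',camera('wrist')[:,:,::-1])
E
```

```text
clock: 20.95
eef_pos: [605.4, 186.7, 27.9]
eef_rot: [-3.139, 1.307, -0.122]
wrist_force: [-0.1, -0.2, 0.5]
finger_gap: 0.2
```

View pics/w12.png

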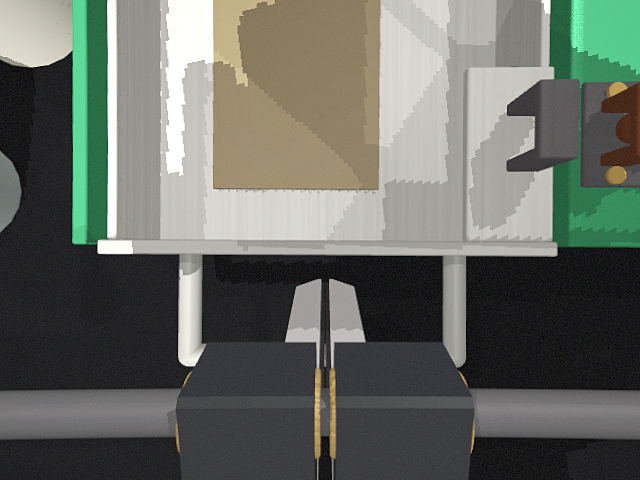

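```bash
python3 -m handwheel '[[0,0,0,0.05,0,0.01,0],[0,0,0,0.09,0,0.017,0],[0,0,0,0.09,0,0.017,0]]'; python3 - <<'E'
from h import *
q=np.load('q2.npy');st=telemetry.read_state();R0=R.from_euler('xyz',st['eef_rot'])
tip=st['eef_pos']+R0.apply([-25,0,0]);print(tip)
print([ (R0.inv().apply(world(q,(-d,0,0))[0]-world(q,(0,0,0))[0])/300).round(3).tolist() for d in(30,60,100)])
cv2.imwrite('pics/w13.png',camera('wrist')[:,:,::-1])
E
```

```text
clock: 21.38
eef_pos: [607.7, 186.7, 0.6]
eef_rot: [-3.139, 1.307, -0.122]
wrist_force: [-1.3, -0.5, -0.7]
finger_gap: 0.1
[601.18343413 187.48700708  24.7364572 ]
[[-0.026, 0.0, 0.097], [-0.052, 0.001, 0.193], [-0.087, 0.001, 0.322]]
```

View pics/w13.png

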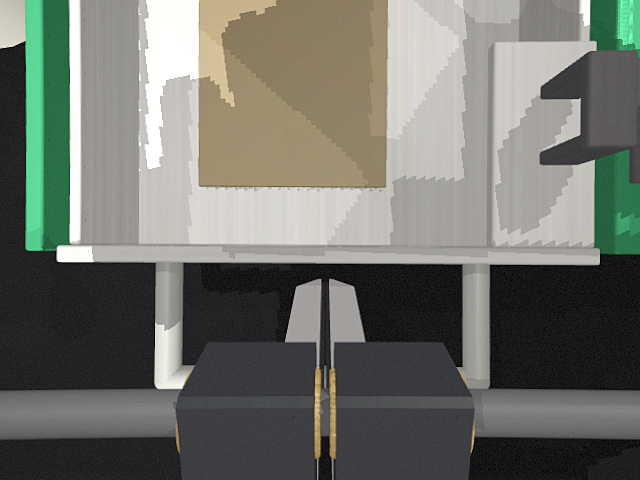

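The fingers are in the gap. I'll pull 30 mm and check.

```bash
python3 -m handwheel '[[0,0,0,-0.009,0,0.033,0],[0,0,0,-0.018,0,0.065,0],[0,0,0,-0.026,0,0.097,0],[0,0,0,-0.026,0,0.097,0]]'; python3 - <<'E'
from h import *
cv2.imwrite('pics/w14.png',camera('wrist')[:,:,::-1])
E
```

```text
clock: 21.92
eef_pos: [577.2, 190.8, 1.3]
eef_rot: [-3.138, 1.306, -0.121]
wrist_force: [0.4, 0.3, -0.2]
finger_gap: 0.4
```

View pics/w14.png

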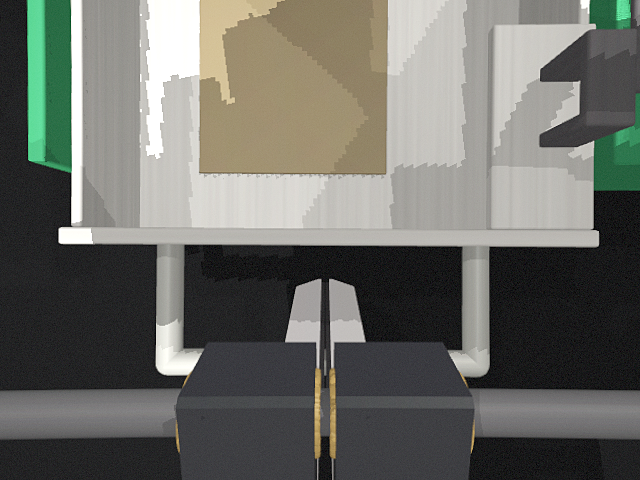

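The tray is moving: its front at row 238 is now ahead of the green body. I'll pull about 72 mm more.

```bash
python3 -m handwheel '[[0,0,0,-0.01,0,0.04,0],[0,0,0,-0.022,0,0.08,0],[0,0,0,-0.032,0,0.12,0],[0,0,0,-0.043,0,0.16,0],[0,0,0,-0.054,0,0.2,0],[0,0,0,-0.06,0,0.22,0],[0,0,0,-0.063,0,0.232,0],[0,0,0,-0.063,0,0.232,0]]'; python3 - <<'E'
from h import *
cv2.imwrite('pics/w15.png',camera('wrist')[:,:,::-1])
a=camera('scene')[:,:,::-1];cv2.imwrite('pics/s15.png',a)
E
```

```text
clock: 22.98
eef_pos: [505.6, 199.4, 1.0]
eef_rot: [-3.141, 1.307, -0.123]
wrist_force: [0.7, 0.4, -0.2]
finger_gap: 0.4
```

View pics/w15.png

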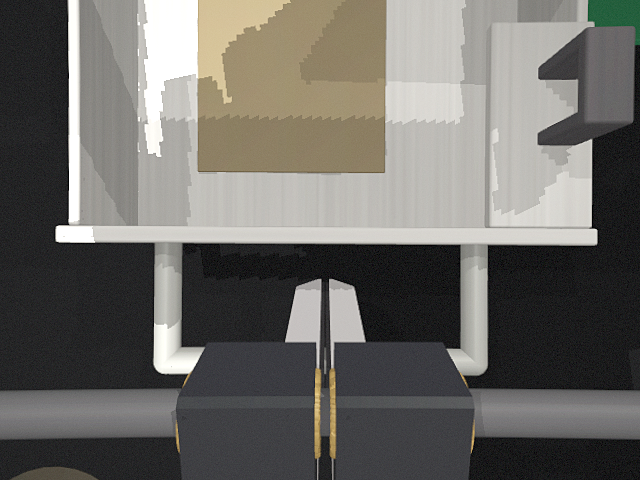

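View pics/s15.png

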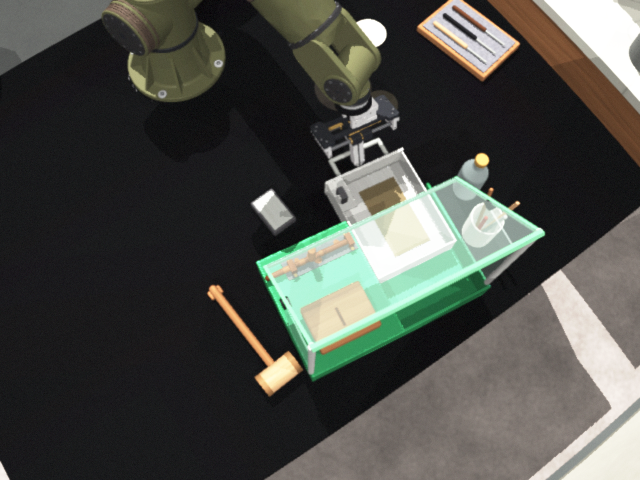

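The tray is out about 90 mm and the bystanders look unmoved. I'll ease the finger forward off the bar, lift straight up, and back away.

```bash
python3 -m handwheel '[[0,0,0,0.005,0,-0.022,0],[0,0,0,0.005,0,-0.022,0],[0,0,0,-0.1,0,-0.05,0],[0,0,0,-0.23,0,-0.085,0],[0,0,0,-0.4,0,-0.13,0],[0,0,0,-0.5,0,-0.15,0],[0,0,0,-0.5,0,-0.15,0],[0,0,0,-0.5,0,-0.15,0]]'; python3 - <<'E'
from h import *
cv2.imwrite('pics/w16.png',camera('wrist')[:,:,::-1])
a=camera('scene')[:,:,::-1];cv2.imwrite('pics/s16.png',a)
cv2.imwrite('pics/t16.png',camera('top')[:,:,::-1])
E
```

```text
clock: 24.08
eef_pos: [509.7, 198.5, 156.3]
eef_rot: [3.139, 1.309, -0.126]
wrist_force: [-0.1, -0.3, 0.0]
finger_gap: 0.4
```

View pics/w16.png

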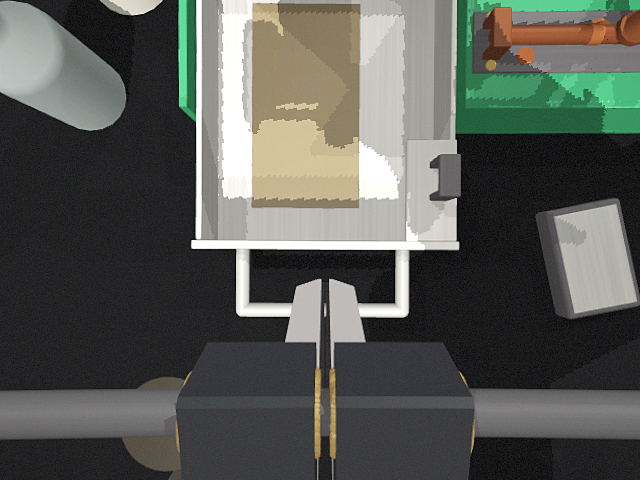

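View pics/s16.png

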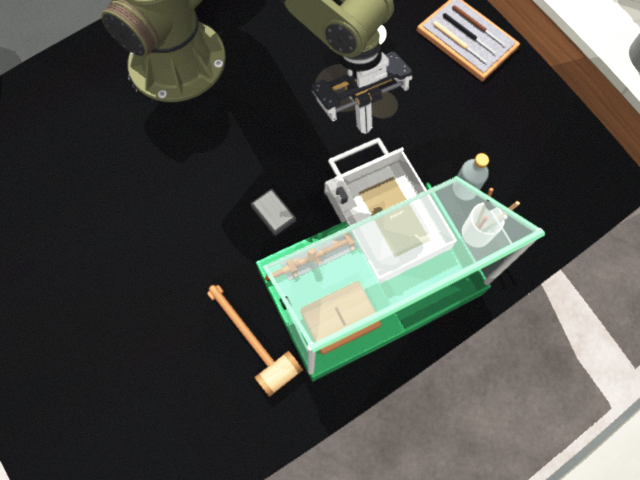

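View pics/t16.png

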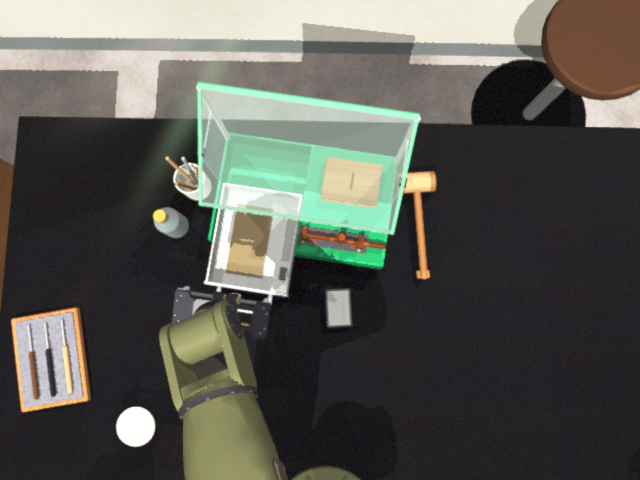

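```bash
python3 - <<'E'
from cell import order
print(order.sign_off())
E
```

```text
the job is handed in; nothing more can be done
None
```

I worked the bolt free, drew it fully back, pulled the tray out about 90 mm, let go and handed the job in at about 24 s of the 61 s. No verdict was reported.

**Bolt:** I gripped the knob leaning 38° and worked it with repeated home-and-draw strokes. The dead stop crept from about 20 to 24 mm, and after the last firm push home it ran. I drew it onto its end stop (reading 51 mm against 19 N). The last top picture agrees, at about 50 mm.

**Tray:** I put the closed fingers behind the handle bar and pulled. The last top picture shows the tray out by about 88 mm.

**Last checks:** In the last pictures the arm was clear of everything, with near-zero wrist force. The bottle, mallet, steel block and tool pot looked unmoved against the first pictures. I kept the gripper in front of the shield's edge; contact force on the shield itself cannot be read directly.

What disagreed or went wrong:
- **Fingertip position:** The fingertips appear about 33 mm short of the stated tool geometry. My first grasp closed empty in front of the knob, so I corrected the approach from the pictures.
- **Jammed strokes:** Two draw strokes jammed at 70–80 N before I eased off. That is below the 120 N wrist limit, and I did not find the cause.
- **Home strokes:** At least one push home probably did not count, because the next stop was unchanged at 24 mm. I repeated it more slowly and firmly.

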